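# Lay out the repair kit on the parts-sorting mat

### The arm

A 6-joint arm with a two-finger parallel gripper is mounted at the origin on a cart in front of the work surface, level with it; the furniture and walls round the work are solid. World frame = base frame: x ahead of the robot, y to its left, z up, the work surface at z = 0. Lengths are in m, angles in rad, forces in N, time in s.
With the tool pointing down it reaches from about 0.275 to 0.725 m from the base axis. Payload 15.9 kg.
Tool frame: the origin (TCP) lies at the very end of the fingers, on their centre line; the grasp point (between the pads) lies 19 mm behind it; z points along the fingers, y is the line along which they close (so a half turn about z gives the same grasp; the last joint's range is limited). The gripper opens to 85 mm and grips with 20 to 120 N. Pads are 22 mm wide; open, the fingers measure 114 mm over their backs; the gripper's body (76 mm by 85 mm) begins 54 mm behind the grasp point. The pads swing forward as they close: fully open they stand 13 mm farther back than shut.
Start: joints at [1.212, 0.213, -0.034, 1.323, 0, 1.571], TCP at [0.176, 0.468, 0.194] pointing down, gripper open.
Joint ranges: [-2.98, 2.98], [-0.74, 1.72], [-1.14, 1.35], [-2.1, 2.04], [-1.57, 1.44], [-3.14, 3.14]. Speed limits (rad/s): [1.89, 1.89, 2.39, 2.57, 3.14, 3.14].

### API

Orientations are given as a rotation vector (axis times angle).
In Python, from plant import r gives the robot as it stands. Calls block until the motion is done:
- r.move_ptp(position, orientation): joint-space move of the TCP to a pose.
- r.move_straight(position, rotation=None, max_speed=0.15, max_force=None): straight line of the TCP; rotation=None keeps the orientation; max_speed is the mean speed in m/s. With max_force (N) it stops when the force on the tool has changed by that much, and returns True; else False.
- r.goto_joints(angles): joint-space move.
- r.command_gripper(opening, force=None): opening from 0.0 (shut) to 1.0 (fully open); force is the grip in N (None keeps the last); returns when the fingers have stopped.
- r.wait(seconds).
- r.inverse_kinematics(position, orientation): joint angles nearest the present ones, or None.
- r.camera(name): name is "side" or "top" or "wrist"; returns a dict with "pixels" (384x512x3 uint8, blue, green, red), "intrinsics" (3x3 intrinsics, pixels), "k1" (the pictures are not rectified: a ray, as slopes to the right and down, at radius r is drawn at 1 + k1 r^2 times it, then the intrinsics apply), "extrinsics" (4x4, takes a point from camera to world coordinates). Camera axes: x right, y down, z forward; pixel columns grow to the right and rows downward; lengths in m; the calibration is good to about 2 mm. A picture is of the moment at which its call begins. There is no depth.
A pose or a line that the arm cannot do raises r.IKError and nothing moves.
- r.close_job(): hands the job in; it is judged then, once.
Trained networks look in a picture, given as the dict that the camera call returned (one of the last four; its "shot" number tells which), for a name from the list of things; names that differ only in an ending like _2 or _b are one class to them, and where a whole thing is asked for, a point or a joint stands for the part that bears it (a point fixed in the world has none). Each returns a list of dicts, best first, with "p" (0 to 1); they miss things now and then, are a little off and sometimes report something else, mostly with a low value. They report only what shows in the picture. A call takes as long as a camera call. They do not tell look-alikes from the thing itself.
- r.outline_of(name, picture): "pixels" (384x512 bool, what is visible of it) and "extent" ([centre column, centre row, width, height] in pixels, round what is visible of it).
- r.landmark_of(name, picture): "xy" ([column, row] in pixels: a listed point, or the origin of a listed thing).
Readings, each from a call of its own:
- r.get_time(): time.
- r.get_joints(): joint angles.
- r.get_joint_vel(): joint speeds.
- r.get_effort(): joint torques, N m.
- r.get_eef_pos(): TCP position.
- r.get_tool_rot(): TCP orientation.
- r.get_force(): force on the tool from outside, world axes, zero at the start.
- r.get_ft_torque(): the same for the moment, N m.
- r.get_finger_gap(): opening from 0.0 (shut) to 1.0 (fully open).
- r.get_gripper_force(): force on a finger pad.
Only numpy, scipy, OpenCV 4.12 (cv2) and the standard library are available. Lean on these libraries where they do the work, as an engineer would, in place of code of your own. Each camera call takes 0.05 s, during which the arm holds its last target. There are 200 camera calls.

### The job

Set out the repair kit on the black sorting mat, each thing upright in the middle of its square: the gold tin in the square between the tip cleaner and the solder reel, the small paste pot centred on top of the tin, the transformer in the square behind the tip cleaner, and the capacitor in the square behind the solder reel (behind means farther from the robot). Leave the tip cleaner, the solder reel and the tape roll where they are.

Things in the scene. Friction and masses are not known exactly. Their poses are not given: they have to be found in the camera images.
- sorting_mat: Flat black rubber mat fixed on the bench, 200 x 294 x 3 mm, with thin white printed lines that divide it into 2 rows by 3 columns of 94 mm squares. Origin: centre of its underside (its top is 3 mm higher). x points away from the robot, across the two rows (front row centres at x = -47 mm, back row at x = +47 mm); y points to the robot's left, along the three columns (column centres at y = +94, 0, -94 mm). It lies turned by up to about 0.12 rad.
- tip_cleaner: Round black rubber soldering-tip cleaner, 74 mm diameter, 50 mm high, open at the top with brass wool inside. Stands loose in the middle of the left or the right square of the mat's front row; it stays there. Origin: centre of its underside.
- solder_reel: Black and white reel of solder, standing on edge in a small sheet-metal stand, 59 x 78 mm, 64 mm high. Stands loose in the middle of the other end square of the mat's front row; it stays there. Origin: centre of its underside.
- gold_tin: Round flat gold-coloured tin with a closed lid (it stays on) and a pale printed top, 60 mm diameter, 24 mm high, 0.07 kg. Stands on the bench off the mat at first. Origin: centre of its underside, z up.
- paste_pot: Small round plastic pot, white body with a wider teal lid (closed, it stays on), 54 mm diameter, 27 mm high, 0.06 kg. Stands on the bench off the mat at first. Origin: centre of its underside, z up.
- transformer: Small square transformer, black core with a yellow winding, 36 x 36 mm, 26 mm high (34 mm wide along y and along x through most of its height), 0.06 kg. Stands on the bench off the mat at first, turned any way. Origin: centre of its underside, z up, x and y square to its sides.
- capacitor: Upright cylindrical capacitor with a dark sleeve and a pale top, 22 mm diameter, 32 mm high, 0.02 kg. Stands on the bench off the mat at first. Origin: centre of its underside, z up.
- tape_roll: Roll of tan paper tape lying flat, 54 mm diameter, 18 mm high: a bystander among the things on the bench. Origin: centre of its underside.
There are look-alikes about, which are no part of the job. Leave any purple look-alike of the paste_pot alone.

How it is judged:
By the outcome, as a careful person would: the job done as asked, in the order asked, and still so for the second after the job is handed in, with the robot touching nothing.
It also fails if it takes over 112 s, if anything falls off the work surface, if the arm or the gripper's body presses on something with over 40 N, if the wrist force passes 120 N, or if a joint passes its speed limit or range.

## Working session

There is one attempt and no reset: what is moved stays moved. The work goes in short steps, each a Python script; the robot and the scene stay as the last script left them, time stands still between calls to the robot, and variables do not carry over. Pictures are saved under pics/ and viewed, at most 14 in all, crops included, and the job is handed in when it is done.

```bash
mkdir -p pics; ls
cat > h.py <<'E'
import numpy as np, cv2
from plant import r
def ray(c,uv):
    K=np.array(c["intrinsics"]);T=np.array(c["extrinsics"]);k=c["k1"]
    p=cv2.undistortPoints(np.array([[uv]],float),K,np.array([k,0,0,0,0.]))[0,0]
    return T[:3,3],T[:3,:3]@np.array([p[0],p[1],1])
def at(c,uv,z):
    o,d=ray(c,uv); return (o+d*(z-o[2])/d[2])[:2]
def proj(c,P):
    T=np.linalg.inv(np.array(c["extrinsics"]))
    rv=cv2.Rodrigues(T[:3,:3])[0]
    return cv2.projectPoints(np.array(P,float).reshape(-1,1,3),rv,T[:3,3],np.array(c["intrinsics"]),np.array([c["k1"],0,0,0,0.]))[0][:,0]
H=dict(sorting_mat=.003,tip_cleaner=.05,solder_reel=.064,gold_tin=.024,paste_pot=.027,transformer=.026,capacitor=.032,tape_roll=.018)
E
cat > a.py <<'E'
from h import *
import os
for n in ("top","side"):
    c=r.camera(n); cv2.imwrite(f"pics/{n}0.png",c["pixels"])
    print(n,np.round(c["extrinsics"],3).tolist(),c["k1"])
    for k in H:
        for d in r.landmark_of(k,c)[:4]: print(k,round(d["p"],2),np.round(d["xy"],1),np.round(at(c,d["xy"],0.003 if k in("tip_cleaner","solder_reel") else 0),4))
        for d in r.outline_of(k,c)[:4]: print("   ext",round(d["p"],2),np.round(d["extent"],1))
print(r.get_time(), r.get_tool_rot())
E
python3 a.py
```

```text
pics
top [[-0.009, -0.999, 0.039, 0.482], [-1.0, 0.01, 0.018, -0.156], [-0.019, -0.039, -0.999, 1.02], [0.0, 0.0, 0.0, 1.0]] -0.12729763894959928
sorting_mat 0.9 [230.9 149.5] [ 0.6218 -0.0708]
sorting_mat 0.56 [345.8 186.3] [ 0.5415 -0.3119]
   ext 0.9 [230.8 151.2 149.  106.2]
tip_cleaner 0.72 [184.9 180.2] [0.5576 0.0267]
tip_cleaner 0.71 [288.  247.9] [ 0.4138 -0.1889]
   ext 0.64 [185.6 176.6  34.9  34.9]
solder_reel 0.73 [277.5 169.3] [ 0.5784 -0.1687]
   ext 0.83 [277.3 168.8  38.8  30.5]
gold_tin 0.69 [336.9 260.7] [ 0.3858 -0.2912]
gold_tin 0.4 [236.  244.4] [ 0.4218 -0.0802]
   ext 0.89 [339.1 260.2  32.7  25.2]
paste_pot 0.85 [331.3 123.8] [ 0.6743 -0.2837]
paste_pot 0.64 [190.6 242.2] [0.4269 0.0156]
   ext 0.79 [188.7 242.7  28.4  26. ]
   ext 0.55 [332.4 123.3  25.9  25. ]
transformer 0.86 [235.9 246.3] [ 0.4178 -0.0799]
   ext 0.59 [235.9 247.1  21.1  20.4]
   ext 0.18 [348.1 188.1  27.7  24.9]
capacitor 0.46 [288.5 248.7] [ 0.4119 -0.1901]
capacitor 0.36 [345. 188.] [ 0.5379 -0.3102]
   ext 0.62 [286.7 250.6   8.8  11.5]
tape_roll 0.74 [343.  187.2] [ 0.5396 -0.306 ]

[... 384 characters left out ...]
[ 0.5846 -0.1704]
   ext 0.82 [272.  207.9  28.8  37.4]
gold_tin 0.64 [170.2 252.6] [ 0.3837 -0.2892]
   ext 0.62 [170.6 249.7  33.9  34.7]
paste_pot 0.84 [214.5 158.1] [0.4349 0.0236]
paste_pot 0.69 [312.3 255.8] [ 0.6691 -0.2855]
   ext 0.81 [213.7 154.8  17.7  20.3]
   ext 0.61 [311.9 251.3  33.   30.3]
   ext 0.47 [271.5 205.8  28.8  37.3]
transformer 0.81 [204.1 181.1] [ 0.4209 -0.0677]
   ext 0.72 [202.9 181.4  16.5  17.9]
capacitor 0.69 [213.2 157.2] [0.431  0.0273]
capacitor 0.6 [190.4 214.5] [ 0.4066 -0.181 ]
   ext 0.45 [191.8 213.1  13.5  20.9]
tape_roll 0.74 [248.2 266.7] [ 0.5434 -0.3174]
   ext 0.75 [249.2 263.9  24.9  27.7]
1.7 [ 5.60610869e-01  3.09113471e+00 -1.06007282e-06]
```

Run:
```python
import cv2
a=cv2.imread("pics/top0.png")[80:300,130:400];b=cv2.imread("pics/side0.png")[110:300,130:370]
cv2.imwrite("pics/v1.png",cv2.resize(a,(736,600),interpolation=cv2.INTER_CUBIC))
cv2.imwrite("pics/v2.png",cv2.resize(b,(756,598),interpolation=cv2.INTER_CUBIC))
```

```text
(no output)
```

View pics/v1.png

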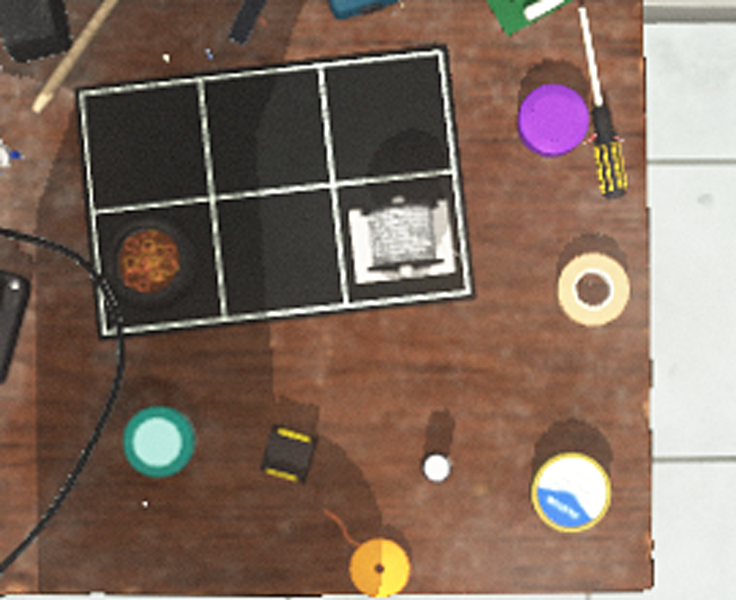

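View pics/v2.png

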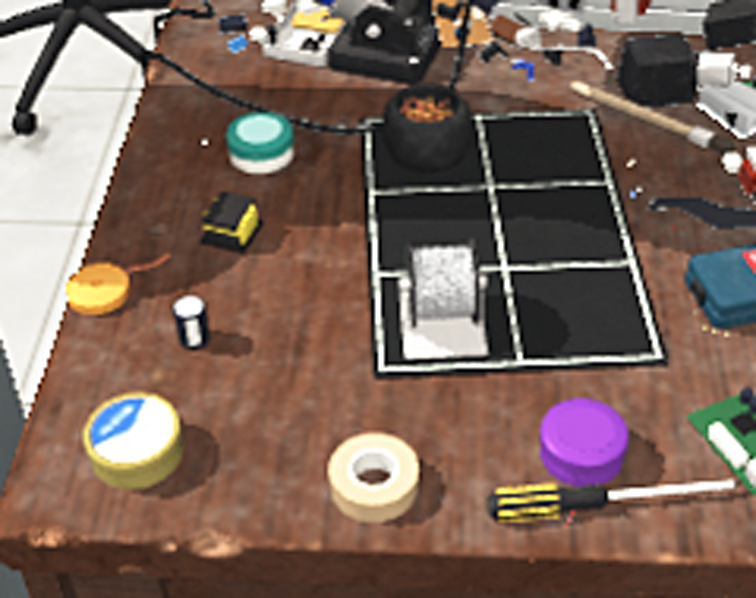

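```bash
cat >> h.py <<'E'
t=np.linspace(0,2*np.pi,48,endpoint=False)
def cyl(R,h): return np.array([[R*np.cos(a),R*np.sin(a),z] for z in (0,h) for a in t])
M=dict(gold_tin=cyl(.030,.024),paste_pot=np.vstack([cyl(.024,.027)[:48],cyl(.027,.027)[48:]]),capacitor=cyl(.011,.032),transformer=cyl(.0215,.026),tape_roll=cyl(.027,.018),tip_cleaner=cyl(.037,.05))
def hull_c(P):
    m=cv2.moments(cv2.convexHull(P.astype(np.float32))); return np.array([m["m10"],m["m01"]])/m["m00"],m["m00"]
def fit(c,name,uv,z0=0,m=None):
    """xy whose projected model hull has the centroid uv"""
    m=M[name] if m is None else m
    from scipy.optimize import fsolve
    f=lambda q:hull_c(proj(c,m+np.array([q[0],q[1],z0])))[0]-uv
    return fsolve(f,at(c,uv,z0+.01))
def masks(c,name):
    out=[]
    for d in r.outline_of(name,c):
        k=np.argwhere(d["pixels"])[:,::-1]
        if len(k)<10: continue
        out.append((d["p"],hull_c(k)[0],hull_c(k)[1],k))
    return out
def mat(k,c):
    import scipy.optimize as so
    hl=cv2.convexHull(k.astype(np.float32))[:,0]
    W=np.array([at(c,p,.003) for p in hl],np.float32)
    (cx,cy),(w,h),a=cv2.minAreaRect(W)
    a=(a+45)%90-45
    return cx,cy,np.deg2rad(a),w,h
E
python3 - <<'E'
from h import *
for n in ("top","side"):
    c=r.camera(n)
    for k in M:
        for p,uv,A,_ in masks(c,k):
            if p<.4: continue
            z=.003 if k=="tip_cleaner" else 0
            q=fit(c,k,uv,z); print(n,k,round(p,2),np.round(uv,1),"xy",np.round(q,4),"area",A,hull_c(proj(c,M[k]+[*q,z]))[1].round())
    p,uv,A,k=masks(c,"sorting_mat")[0]; print(n,"mat",p,np.round(mat(k,c),4))
E
```

```text
Traceback (most recent call last):
AttributeError: 'float' object has no attribute 'round'
```

```bash
cat > b.py <<'E'
from h import *
for n in ("top","side"):
    c=r.camera(n)
    for k in M:
        for p,uv,A,_ in masks(c,k):
            if p<.4: continue
            z=.003 if k=="tip_cleaner" else 0
            q=fit(c,k,uv,z); print(n,k,round(p,2),np.round(uv,1),"xy",np.round(q,4),"area",A,int(hull_c(proj(c,M[k]+[*q,z]))[1]))
    p,uv,A,k=masks(c,"sorting_mat")[0]; print(n,"mat",p,np.round(mat(k,c),4))
E
python3 b.py
```

```text
top gold_tin 0.86 [338.8 259.6] xy [ 0.3893 -0.2931] area 709.0 712
top paste_pot 0.93 [332.3 123.5] xy [ 0.6705 -0.2828] area 523.0 546
top paste_pot 0.6 [187.8 242. ] xy [0.4287 0.0172] area 546.0 545
top capacitor 0.58 [289.  250.9] xy [ 0.4087 -0.1904] area 81.0 103
top transformer 0.64 [235.6 246.3] xy [ 0.4189 -0.0805] area 285.5 363
top tape_roll 0.78 [346.5 186.2] xy [ 0.5411 -0.3118] area 526.0 559
top tip_cleaner 0.73 [187.9 241.2] xy [0.4308 0.0153] area 493.0 1176
top tip_cleaner 0.71 [185.  175.9] xy [0.5641 0.021 ] area 952.0 1174
top mat 0.98 [ 0.6212 -0.0684  0.0986  0.2036  0.2958]
side gold_tin 0.94 [172.3 250. ] xy [ 0.3905 -0.2915] area 744.5 793
side paste_pot 0.95 [314.7 250.9] xy [ 0.6722 -0.2857] area 618.5 652
side paste_pot 0.77 [212.2 154.7] xy [0.4309 0.0183] area 307.5 358
side capacitor 0.54 [190.9 212.4] xy [ 0.4114 -0.1902] area 131.5 164
side transformer 0.79 [203.2 180.7] xy [ 0.4221 -0.0809] area 236.0 318
side tape_roll 0.59 [248.  261.3] xy [ 0.5427 -0.3108] area 593.5 646
side tip_cleaner 0.65 [264.7 151. ] xy [0.5647 0.021 ] area 638.0 875
side mat 0.95 [ 0.6206 -0.0684  0.0996  0.1994  0.2955]
```

```bash
cat >> h.py <<'E'
from scipy.spatial.transform import Rotation as Ro
MC=np.array([.621,-.0684]);MY=.099
def cell(x,y): return MC+np.array([[np.cos(MY),-np.sin(MY)],[np.sin(MY),np.cos(MY)]])@[x,y]
def ori(phi): # tool down, closing line at angle phi
    y=np.array([np.cos(phi),np.sin(phi),0]);z=np.array([0,0,-1.]);return Ro.from_matrix(np.c_[np.cross(y,z),y,z]).as_rotvec()
def best(xy,z,phi):
    o=[]
    for p in (phi,phi+np.pi):
        q=r.inverse_kinematics([*xy,z],ori(p))
        if q is not None: o.append((abs(q[5]),p))
    return ori(min(o)[1])
def over(xy,z,phi): r.move_ptp([*xy,z],best(xy,z,phi))
def fmt(): return "t=%.1f gap=%.3f grip=%.1f tcp=%s F=%s"%(r.get_time(),r.get_finger_gap(),r.get_gripper_force(),np.round(r.get_eef_pos(),4),np.round(r.get_force(),1))
E
python3 - <<'E'
from h import *
r.command_gripper(1.0)
over((.390,-.2923),.16,MY)
c=r.camera("wrist"); cv2.imwrite("pics/w1.png",c["pixels"])
for p,uv,A,_ in masks(c,"gold_tin"): print(p,uv,fit(c,"gold_tin",uv))
print(fmt(),r.get_joints())
E
```

```text
0.95 [260.38641425 167.41839007] [ 0.39116481 -0.29326511]
t=5.7 gap=1.003 grip=0.0 tcp=[ 0.3903 -0.2919  0.16  ] F=[-0.6 -0.1  0.4] [-6.42077622e-01  1.96003623e-01 -1.42567978e-01  1.23224498e+00
  5.91414250e-05  8.28712452e-01]
```

View pics/w1.png

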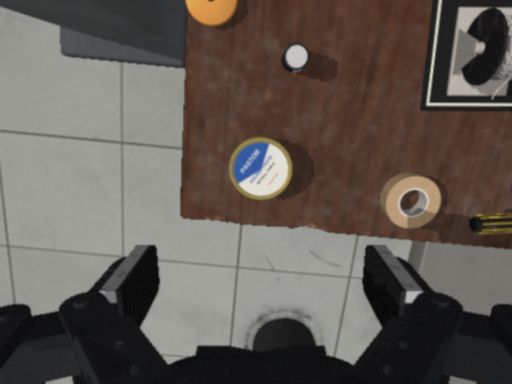

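The wrist view shows the tin at (260,168), agreeing within about 1 mm with the other cameras. I'm picking it up now.

```bash
cat >> h.py <<'E'
def pick(xy,z,phi,op,F=30,hover=.12):
    r.command_gripper(op)
    over(xy,hover,phi); r.move_straight([*xy,z+.03]); 
    s=r.move_straight([*xy,z],max_speed=.05,max_force=8); print("down stop",s,fmt())
    r.command_gripper(0.0,F); print("grip",fmt())
    r.move_straight([*xy,z+.15],max_speed=.2); print("lift",fmt())
def place(xy,z,phi,op,hover=.16):
    over(xy,hover,phi); r.move_straight([*xy,z+.025])
    s=r.move_straight([*xy,z-.003],max_speed=.03,max_force=4); print("place stop",s,fmt())
    r.command_gripper(op); r.wait(.2)
    r.move_straight([*xy,hover],max_speed=.15); print("left",fmt())
E
python3 - <<'E'
from h import *
pick((.3907,-.2928),.004,MY,1.0)
c=r.camera("wrist"); cv2.imwrite("pics/w2.png",c["pixels"])
c=r.camera("side"); cv2.imwrite("pics/s2.png",c["pixels"])
E
```

```text
down stop False t=7.7 gap=0.999 grip=0.0 tcp=[ 0.3908 -0.2928  0.0041] F=[0.  0.4 0.5]
grip t=8.4 gap=0.002 grip=0.0 tcp=[ 0.3907 -0.2928  0.004 ] F=[-0.2  0.7 -0.6]
lift t=9.3 gap=-0.007 grip=0.0 tcp=[ 0.3903 -0.2925  0.153 ] F=[-0.6  0.7 -0.5]
```

View pics/w2.png

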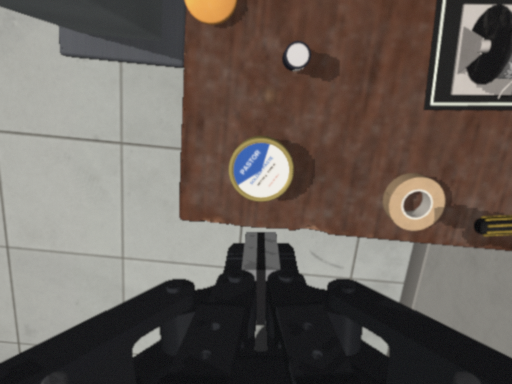

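Run:
```python
from h import *
for n in("wrist","side","top"):
    c=r.camera(n); T=np.array(c["extrinsics"])
    p=r.get_eef_pos(); print(n,proj(c,[p,[p[0],p[1],0.0]]).round(1).tolist(),T.round(3).tolist())
    if n!="wrist": cv2.imwrite(f"pics/{n}3.png",c["pixels"])
a=cv2.imread("pics/side3.png")[110:340,60:370];
cv2.imwrite("pics/v3.png",cv2.resize(a,(775,575)))
print(r.get_tool_rot(),ori(MY),ori(MY+np.pi))
```

```text
wrist [[259.2, 220.1], [260.0, 164.5]] [[0.995, 0.096, 0.025, 0.384], [0.099, -0.957, -0.271, -0.224], [-0.002, 0.273, -0.962, 0.333], [0.0, 0.0, 0.0, 1.0]]
side [[159.8, 198.9], [173.1, 254.0]] [[0.998, 0.024, -0.055, 0.587], [0.056, -0.675, 0.736, -0.787], [-0.019, -0.738, -0.675, 0.63], [0.0, 0.0, 0.0, 1.0]]
top [[349.1, 266.1], [337.5, 258.5]] [[-0.009, -0.999, 0.039, 0.482], [-1.0, 0.01, 0.018, -0.156], [-0.019, -0.039, -0.999, 1.02], [0.0, 0.0, 0.0, 1.0]]
[-2.10788601e+00 -2.32765611e+00  2.58650381e-04] [2.10880403 2.32863693 0.        ] [ 2.32863693 -2.10880403  0.        ]
```

View pics/v3.png

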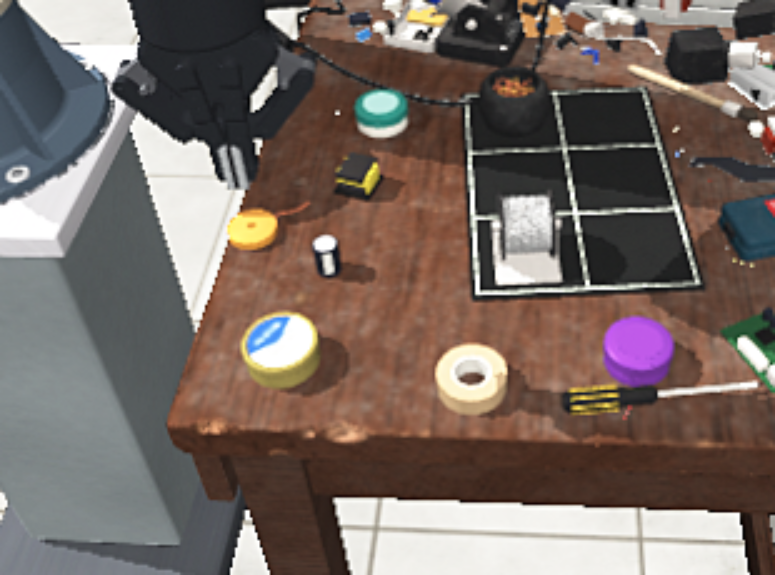

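Run:
```python
from h import *
p=np.array(r.get_eef_pos())
for n in("wrist","side","top"):
    c=r.camera(n)
    print(n,[(d,proj(c,p+[0,0,d])[0].round(1).tolist()) for d in(.01,.02,.03,.04)])
w=cv2.imread("pics/w2.png")[215:275,225:300];s=cv2.imread("pics/side3.png")[150:210,120:195];t=cv2.imread("pics/top3.png")[240:300,325:400]
cv2.imwrite("pics/v4.png",np.vstack([np.hstack([cv2.resize(x,(375,300),interpolation=0) for x in (w,s)]),np.hstack([cv2.resize(t,(375,300),interpolation=0)]*2)]))
```

```text
wrist [(0.01, [259.0, 226.8]), (0.02, [258.9, 234.3]), (0.03, [258.7, 242.7]), (0.04, [258.6, 252.1])]
side [(0.01, [158.8, 194.7]), (0.02, [157.8, 190.4]), (0.03, [156.8, 186.1]), (0.04, [155.7, 181.7])]
top [(0.01, [350.0, 266.7]), (0.02, [350.9, 267.3]), (0.03, [351.8, 268.0]), (0.04, [352.8, 268.6])]
```

View pics/v4.png

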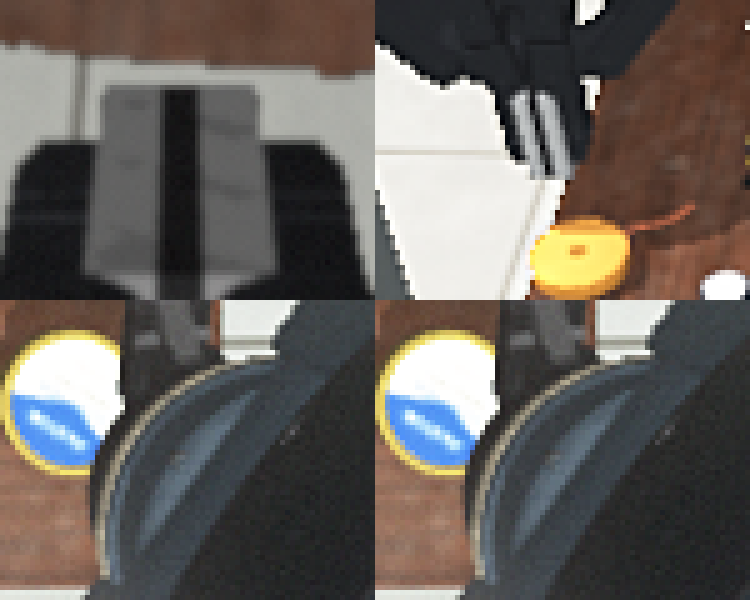

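The fingers missed. In the pictures they end about 35–40 mm short of the reported TCP: the side view puts the tips at (153,185), against a predicted (160,199). I'll measure this by touching a bare patch of bench with the fingers shut.

Run:
```python
from h import *
xy=(.465,-.25)
over(xy,.06,MY)
r.move_straight([*xy,.012],max_speed=.1,max_force=5); print(fmt())
s=r.move_straight([*xy,-.05],max_speed=.03,max_force=5); print(s,fmt())
c=r.camera("side"); cv2.imwrite("pics/s5.png",c["pixels"]); p=r.get_eef_pos(); print(proj(c,[[p[0],p[1],0],p]).round(1))
r.move_straight([*xy,.06],max_speed=.2)
cv2.imwrite("pics/v5.png",cv2.resize(c["pixels"][130:280,130:290],None,fx=4,fy=4,interpolation=0))
```

```text
t=10.9 gap=0.003 grip=0.0 tcp=[ 0.4652 -0.2505  0.0128] F=[ 0.7 -0.7 -0.5]
True t=12.4 gap=0.004 grip=3.8 tcp=[ 0.465  -0.25   -0.0369] F=[-0.6  0.5  7.4]
[[212.6 239.1]
 [214.1 250.3]]
```

View pics/v5.png

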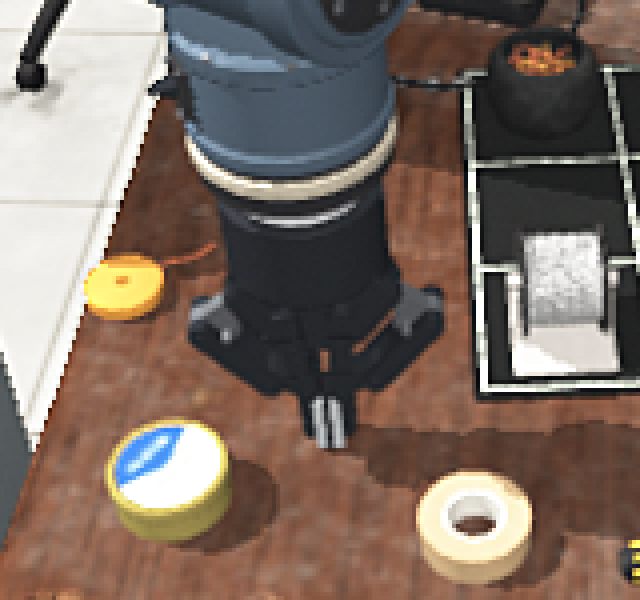

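The bench contact came at a reported z of −0.0366, so the real fingertips are 36.6 mm behind the reported TCP. Laterally they line up. I'll put that offset into the helpers.

```bash
python3 - <<'E'
s=open('h.py').read().replace("def pick(xy,z,phi,op,F=30,hover=.12):","ZO=-.0366 # real fingertip sits 36.6 mm above the reported TCP\ndef pick(xy,z,phi,op,F=30,hover=.12):\n    z=z+ZO").replace("def place(xy,z,phi,op,hover=.16):","def place(xy,z,phi,op,hover=.13):\n    z=z+ZO")
open('h.py','w').write(s)
E
python3 - <<'E'
from h import *
pick((.3907,-.2928),.004,MY,1.0)
if r.get_finger_gap()>.3:
    place(cell(-.047,0),.0075,MY,1.0)
    c=r.camera("side"); cv2.imwrite("pics/s6.png",c["pixels"])
E
```

```text
down stop False t=16.1 gap=1.002 grip=0.0 tcp=[ 0.3907 -0.2928 -0.0326] F=[ 0.3  0.7 -0.6]
grip t=16.5 gap=0.669 grip=30.1 tcp=[ 0.391 -0.293 -0.032] F=[-2.6  1.7  9.2]
lift t=17.4 gap=0.669 grip=32.1 tcp=[ 0.3902 -0.2924  0.1164] F=[-0.5  0.3 -1.5]
place stop True t=20.3 gap=0.673 grip=32.8 tcp=[ 0.5739 -0.073  -0.0291] F=[-1.4  0.1  7. ]
left t=22.1 gap=0.998 grip=0.0 tcp=[ 0.5737 -0.073   0.1292] F=[ 0.9  0.1 -0.7]
```

Run:
```python
from h import *
print("target",cell(-.047,0))
for n in("wrist","side"):
    c=r.camera(n)
    for p,uv,A,_ in masks(c,"gold_tin"): print(n,p,uv.round(1),fit(c,"gold_tin",uv,.003).round(4))
    if n=="wrist": cv2.imwrite("pics/w6.png",c["pixels"])
over((.43,.018),.12,MY)
c=r.camera("wrist")
for p,uv,A,_ in masks(c,"paste_pot"): print("pot",p,uv.round(1),fit(c,"paste_pot",uv,0).round(4),A)
cv2.imwrite("pics/w7.png",c["pixels"])
c=r.camera("top")
for p,uv,A,_ in masks(c,"gold_tin"): print("top",p,uv.round(1),fit(c,"gold_tin",uv,.003).round(4))
cv2.imwrite("pics/v6.png",np.hstack([cv2.resize(cv2.imread(f"pics/w{i}.png"),(400,300)) for i in(6,7)]))
```

```text
target [ 0.57423014 -0.0730454 ]
wrist 0.56 [261.2 174.3] [ 0.5747 -0.0731]
side 0.77 [267.  178.4] [ 0.5732 -0.0694]
pot 0.9 [260.6 177.2] [0.4313 0.0188] 3190.0
pot 0.7 [239.4 275.4] [ 0.4214 -0.0766] 1728.0
top 0.63 [230.1 171.9] [ 0.5727 -0.0704]h.py:24: RuntimeWarning: The iteration is not making good progress, as measured by the 
 improvement from the last ten iterations.
  return fsolve(f,at(c,uv,z0+.01))
```

View pics/v6.png

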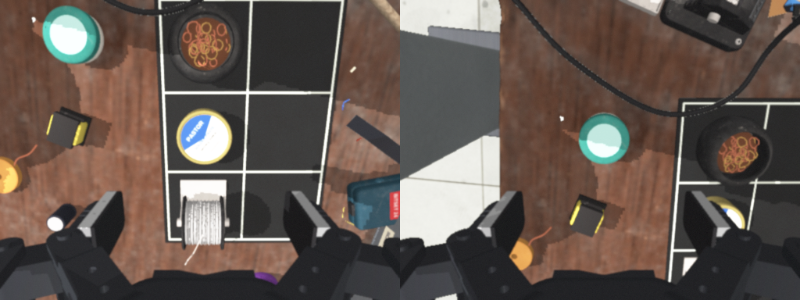

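The left (wrist) picture shows the tin centred in its square. In the right one the teal-lidded pot is at (260,177), and it's the pot with the white body, not the purple one. Next is the pot.

Run:
```python
from h import *
pick((.4303,.0183),.008,MY,1.0)
if r.get_finger_gap()>.3:
    place((.574,-.0727),.0355,MY,1.0)
    c=r.camera("wrist"); cv2.imwrite("pics/w8.png",c["pixels"])
    for p,uv,A,_ in masks(c,"paste_pot"): print("pot",p,uv.round(1),fit(c,"paste_pot",uv,.027).round(4),A)
# transformer look
over((.4205,-.0807),.12,MY)
c=r.camera("wrist"); cv2.imwrite("pics/w9.png",c["pixels"])
for p,uv,A,k in masks(c,"transformer"):
    W=np.array([at(c,u,.022) for u in k],np.float32)
    print("tr",p,uv.round(1),fit(c,"transformer",uv).round(4),cv2.minAreaRect(W))
c=r.camera("side")
for p,uv,A,_ in masks(c,"paste_pot"): print("side pot",p,uv.round(1),fit(c,"paste_pot",uv,.027).round(4),A)
cv2.imwrite("pics/v7.png",np.vstack([np.hstack([cv2.resize(cv2.imread(f"pics/w{i}.png"),(400,300)) for i in(8,9)]),cv2.resize(c["pixels"][110:230,170:490],(800,300))]))
```

```text
down stop False t=25.5 gap=1.001 grip=0.0 tcp=[ 0.4303  0.0183 -0.0286] F=[ 0.9 -0.6  0.7]
grip t=25.9 gap=0.603 grip=29.3 tcp=[ 0.4306  0.0183 -0.0281] F=[-2.9  0.6  9.9]
lift t=26.8 gap=0.603 grip=31.4 tcp=[0.4297 0.0183 0.1205] F=[-0.1  0.7 -0.8]
place stop True t=29.1 gap=0.603 grip=32.0 tcp=[ 0.5738 -0.0727 -0.0007] F=[-0.8 -0.1  7.4]
left t=30.8 gap=0.999 grip=0.0 tcp=[ 0.5735 -0.0726  0.1291] F=[ 0.6 -0.2 -0.2]
pot 0.82 [260.7 183.2] [ 0.5742 -0.0722] 3770.5
pot 0.51 [341.  354.7] [ 0.665  -0.2309] 234.5
tr 0.88 [260.1 174.6] [ 0.4209 -0.0794] ((0.420899361371994, -0.0786418467760086), (0.038371551781892776, 0.03514967858791351), 72.93524169921875)
side pot 0.72 [266.4 170.2] [ 0.5717 -0.0726] 435.5
side pot 0.64 [314.3 250.4] [ 0.6678 -0.3066] 625.0
```

View pics/v7.png

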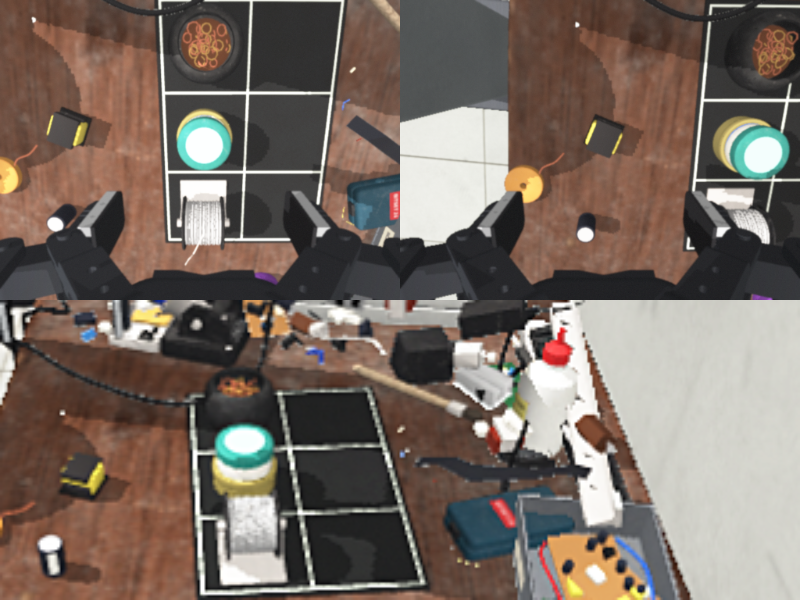

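The pot sits centred on the tin (wrist fit within about 1 mm). Now the transformer, with its sides at about 74°, and then a look at the capacitor.

Run:
```python
from h import *
pick((.4205,-.0803),.006,1.29,.68)
g=r.get_finger_gap()
if g>.15:
    xy=cell(.047,.094); place(xy,.0095,MY+np.pi/2,.7)
    c=r.camera("wrist"); cv2.imwrite("pics/w10.png",c["pixels"]); print("target",xy)
    for p,uv,A,k in masks(c,"transformer"): print("tr",p,uv.round(1),fit(c,"transformer",uv,.003).round(4))
over((.410,-.1903),.12,MY+np.pi/2)
c=r.camera("wrist"); cv2.imwrite("pics/w11.png",c["pixels"])
for p,uv,A,k in masks(c,"capacitor"): print("cap",p,uv.round(1),fit(c,"capacitor",uv).round(4),A)
cv2.imwrite("pics/v8.png",np.hstack([cv2.resize(cv2.imread(f"pics/w{i}.png"),(400,300)) for i in(10,11)]))
```

```text
down stop False t=34.9 gap=0.682 grip=0.0 tcp=[ 0.4205 -0.0803 -0.0306] F=[0.6 1.1 0.6]
grip t=35.3 gap=0.389 grip=29.6 tcp=[ 0.4208 -0.0804 -0.0302] F=[-0.4 -0.1  5.4]
lift t=36.2 gap=0.391 grip=29.9 tcp=[ 0.42   -0.0802  0.1185] F=[ 0.2 -0.4 -0.6]
place stop True t=39.0 gap=0.391 grip=30.6 tcp=[ 0.6582  0.0298 -0.0273] F=[ 0.7 -0.3  5.2]
left t=40.8 gap=0.699 grip=0.0 tcp=[0.658  0.0297 0.1291] F=[0.2 0.5 0.4]
target [0.65847906 0.02978513]
cap 0.73 [259.1 176.5] [ 0.4113 -0.1916] 731.5
```

View pics/v8.png

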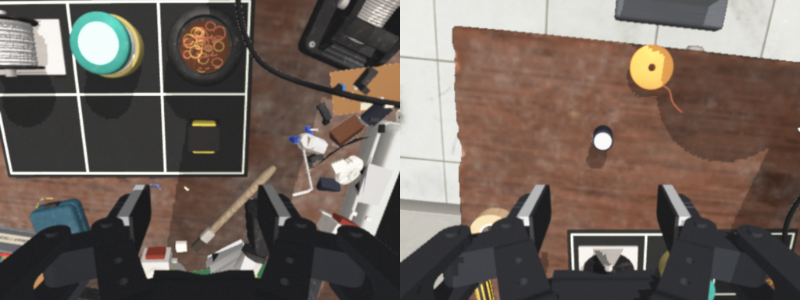

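Left picture: the transformer is centred in the back square behind the tip cleaner. Right picture: the capacitor at about (259,176), standing alone on the bench. Picking it next.

Run:
```python
from h import *
pick((.4107,-.191),.007,MY+np.pi/2,.6,F=25)
if r.get_finger_gap()>.1:
    xy=cell(.047,-.094); place(xy,.0105,MY+np.pi/2,.6); print("target",xy)
    c=r.camera("wrist"); cv2.imwrite("pics/w12.png",c["pixels"])
    for p,uv,A,k in masks(c,"capacitor"): print("cap",p,uv.round(1),fit(c,"capacitor",uv,.003).round(4),A)
    over((.42,.10),.2,MY+np.pi/2)
    c=r.camera("top");s=r.camera("side")
    for n,z in dict(gold_tin=.003,paste_pot=.027,transformer=.003,capacitor=.003,tape_roll=0,tip_cleaner=.003).items():
        for cc in (c,s):
            for p,uv,A,k in masks(cc,n)[:2]: print(n,round(p,2),uv.round(1),fit(cc,n,uv,z).round(4))
    print(r.get_time())
    cv2.imwrite("pics/v9.png",np.hstack([cv2.resize(x,(400,600)) for x in (c["pixels"][70:300,150:303],s["pixels"][110:290,220:340])]))
```

```text
down stop False t=44.4 gap=0.599 grip=0.0 tcp=[ 0.4107 -0.191  -0.0296] F=[ 0.2  1.1 -0.4]
grip t=44.8 gap=0.249 grip=24.5 tcp=[ 0.4109 -0.1911 -0.0293] F=[-0.7  0.5  4.9]
lift t=45.7 gap=0.246 grip=24.5 tcp=[ 0.4102 -0.1907  0.1194] F=[ 0.3 -0.4 -1. ]
place stop True t=48.6 gap=0.255 grip=25.1 tcp=[ 0.6769 -0.1573 -0.0267] F=[ 1.9 -0.2  3.1]
left t=50.4 gap=0.598 grip=0.0 tcp=[ 0.6766 -0.1571  0.1291] F=[ 0.9  0.4 -0.9]
target [ 0.67706067 -0.15729433]
cap 0.84 [259.9 175.7] [ 0.6772 -0.1578] 638.5
gold_tin 0.67 [267.  182.6] [ 0.5734 -0.0845]
paste_pot 0.78 [332.8 123. ] [ 0.6665 -0.2804]
paste_pot 0.62 [230.5 171.2] [ 0.5708 -0.0743]
paste_pot 0.63 [267.2 170.5] [ 0.5734 -0.0736]
paste_pot 0.62 [314.  250.7] [ 0.6673 -0.3074]
transformer 0.8 [182.8 132.8] [0.6569 0.0294]
transformer 0.64 [300.7 153.5] [0.6561 0.0291]
capacitor 0.52 [271.5 122.3] [ 0.6749 -0.1571]
tape_roll 0.76 [346.8 186.1] [ 0.5412 -0.3125]
tape_roll 0.85 [248.1 261.9] [ 0.543  -0.3122]
tip_cleaner 0.89 [184.9 176.1] [0.5638 0.0211]
tip_cleaner 0.91 [264.2 149.8] [0.5634 0.0259]
52.5417h.py:24: RuntimeWarning: The iteration is not making good progress, as measured by the 
 improvement from the last ten iterations.
  return fsolve(f,at(c,uv,z0+.01))
```

View pics/v9.png

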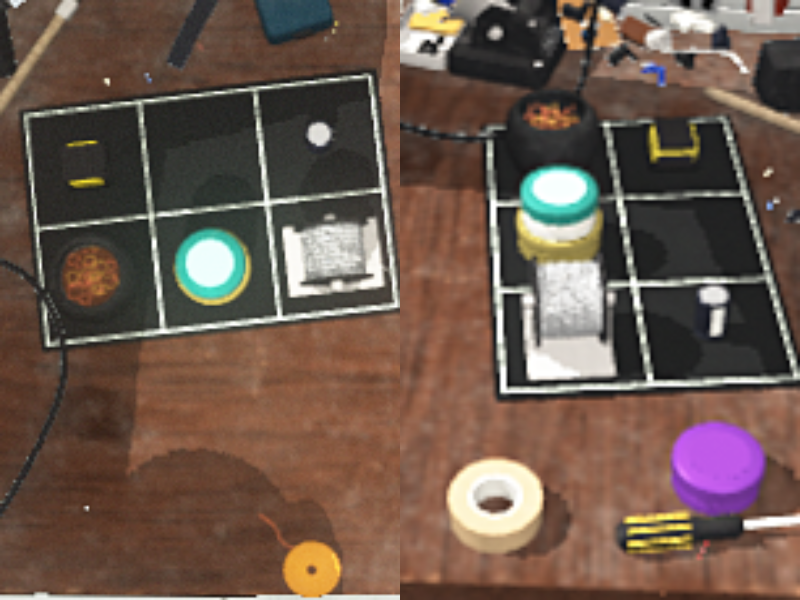

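Everything stands upright and centred in its square, within about 2 mm. The tip cleaner, reel and tape roll haven't moved, so I'm handing the job in.

```bash
python3 -c "
from plant import r
print(r.close_job(), r.get_time())"
```

```text
the job is handed in; nothing more can be done
the job is handed in; nothing more can be done
```

The job is handed in: the gold tin, the paste pot on top of it, the transformer and the capacitor each stand upright within about 2–3 mm of their target spots, at about 53 s of the 112 s, and the three bystanders did not move. The first try at the tin missed because the fingertips sit 36.6 mm short of the reported TCP; I measured that by touching bare bench and corrected for it.

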